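# Close the tile mould over its locating pins

## Task

Close the tile mould. Draw the stop pin out of its bore in the wooden mould bed and hang it upright by its collar in the open notch on the side of the bed; then lower the plaster mould half over the two locating pins, large hole over the thick pin, and press it down against the stiff lift-out pad until it lies flush on the bed. Lower it gently rather than letting it fall, and leave the other things on the table where they are.

Things in the scene. Friction and masses are not known exactly. Their poses are not given: they have to be found in the camera images.
- bed: Fixed wooden mould bed, a block 200 (x) x 130 (y) x 60 (z) mm on the table. Origin: centre of its underside; z up. In its flat top stand two steel locating pins, a bore with the stop pin lies between the middle and the -y edge, an aluminium lift-out pad in the middle, and a dark steel fork sticks out of its +y side.
- bed_top (a point): Centre of the bed's flat top face, 60 mm above the table, axes as the bed.
- thick_pin (a point): Foot of the thick locating pin on the bed's top, 70 mm from the centre towards the bed's +x end. 20 mm diameter, 50 mm tall, the upper 14 mm tapering to 8 mm.
- thin_pin (a point): Foot of the thin locating pin on the bed's top, 70 mm from the centre towards the bed's -x end. 14 mm diameter, 50 mm tall, the upper 14 mm tapering to 6 mm.
- bore (a point): Mouth of the stop pin's bore in the bed's top, 38 mm from the centre towards -y. 17 mm diameter, 56 mm deep.
- notch (a point): Parking point in the steel fork on the bed's +y side, level with the fork's top (60 mm above the table), 100 mm from the bed's centre. Fork: 70 mm wide (bed x), 14 mm thick, reaching 65 mm out. Slot: 20 mm wide (bed x), from 20 mm inward of this point to its open outer end 30 mm outward, open above and below. A parked pin hangs with its collar's underside on the fork's top.
- pad (a joint): Travel of the lift-out pad (90 x 40 mm, in the middle of the bed): 0 = up, its top 8 mm above the bed's top; 0.008 = level with the bed's top; 0.010 = lowest. It is stiff, stays where it is left, carries the mould half's weight and needs about 6 to 10 N more to go down.
- pad_top (a point): Centre of the lift-out pad's top face.
- stop_pin: Loose stop pin, upright, 100 mm long, round. Origin: on its axis at the underside of the collar; z up along the grip. Below: steel shaft 14 mm diameter, 52 mm long. Collar 34 mm diameter, 6 mm thick. Above the collar: dark wooden grip 22 mm diameter, 42 mm tall (z 6 to 48 mm). At the start it stands in the bore with its collar on the bed's top. About 0.14 kg.
- mould_half: Loose white plaster mould half, plate 180 (x) x 110 (y) x 25 (z) mm with two through holes and a wooden bridge handle on top; about 0.55 kg. Origin: centre of its underside; z up. It starts lying flat on the table, handle up.
- handle (a point): Centre of the handle's bar, 60 mm above the plate's underside. The bar is 92 mm long along the plate's x, 22 mm wide (y), 20 mm high (its top 70 mm above the underside); 25 mm of free height below it, apart from two posts at its ends.
- large_hole (a point): Centre of the large hole (23 mm) at the plate's underside, 70 mm from the centre towards the plate's +x end.
- small_hole (a point): Centre of the small hole (17 mm) at the plate's underside, 70 mm from the centre towards the plate's -x end.
- brush: Bystander: brush 190 mm long, lying. Leave alone. Origin near its middle.
- jar: Bystander: glaze jar, 64 mm diameter, 90 mm tall. Origin: centre of underside.
- mug: Bystander: white mug, 76 mm diameter, 90 mm tall. Origin: centre of underside.
- bowl: Bystander: terracotta bowl, 110 mm diameter, 50 mm tall. Origin: centre of underside.
- tiles: Bystander: stack of three 100 mm tiles, 30 mm tall. Origin: centre of underside.
- vase: Bystander: green vase, 90 mm diameter, 130 mm tall. Origin: centre of underside.
- mallet: Bystander: wooden mallet 240 mm long, lying. Origin near its middle.

How it is judged:
On the way, in this order (a step that is already met when the one before it is completed fails the run):
1. the stop pin hangs by its collar in the notch, let go (x of stop_pin in the frame of notch between -0.009 and 0.009 m and y of stop_pin in the frame of notch between -0.02 and 0.022 m and z of stop_pin in the frame of notch between -0.004 and 0.004 m and angle between stop_pin's own z axis and vertical below 0.2 rad and contact force between the fingers and stop_pin below 0.2 N), for 0.2 s.
2. the mould half is over both locating pins (horizontal distance between large_hole and thick_pin below 0.005 m and horizontal distance between small_hole and thin_pin below 0.005 m and z of mould_half in the frame of bed_top below 0.03 m), for 0.1 s.
At the end, for the whole second after the job is handed in: Mould half at rest on the bed: underside within 3 mm of its top, tilt under 0.04 rad, each hole within 5 mm of its own pin (large on thick). Stop pin hanging in the notch: collar within 4 mm of the fork's top, 9 mm of the slot's middle, 20 mm of the notch point along it, tilt under 0.2 rad (x of stop_pin in the frame of notch between -0.009 and 0.009 m and y of stop_pin in the frame of notch between -0.02 and 0.022 m and z of stop_pin in the frame of notch between -0.004 and 0.004 m and angle between stop_pin's own z axis and vertical below 0.2 rad and horizontal distance between large_hole and thick_pin below 0.005 m and horizontal distance between small_hole and thin_pin below 0.005 m and z of mould_half in the frame of bed_top below 0.003 m and angle between mould_half's own z axis and vertical below 0.04 rad and linear speed of mould_half below 0.01 m/s and linear speed of stop_pin below 0.02 m/s); the robot touches nothing.
It fails at once if the mould half is let fall on the bed (faster than 0.4 m/s below the pins' tips) (horizontal distance between mould_half and bed_top below 0.03 m and z of mould_half in the frame of bed_top below 0.045 m and linear speed of mould_half above 0.4 m/s).
It fails at once if a bystander is moved by more than 30 mm (distance of any of brush, jar, mug, bowl, tiles, vase, mallet from where it was at the start of the episode above 0.03 m).
It also fails if it takes over 72 s, if anything falls off the work surface, if the arm or the gripper's body presses on something with over 40 N, if the wrist force passes 120 N, or if a joint passes its speed limit or range.

## Robot

A 6-joint arm with a two-finger parallel gripper is mounted at the origin on the work surface. World frame = base frame: x ahead of the robot, y to its left, z up, the work surface at z = 0. Lengths are in m, angles in rad, forces in N, time in s.
With the tool pointing down it reaches from about 0.325 to 0.875 m from the base axis. Payload 4.4 kg.
Tool frame: the origin (TCP) lies at the very end of the fingers, on their centre line; the grasp point (between the pads) lies 19 mm behind it; z points along the fingers, y is the line along which they close (so a half turn about z gives the same grasp; the last joint's range is limited). The gripper opens to 85 mm and grips with 20 to 120 N. Pads are 22 mm wide; open, the fingers measure 114 mm over their backs; the gripper's body (76 mm by 85 mm) begins 54 mm behind the grasp point. The pads swing forward as they close: fully open they stand 13 mm farther back than shut.
Start: joints at [-1.345, 0.207, 1.542, -0, 1.393, -0.15], TCP at [0.211, -0.535, 0.231] pointing down, gripper open.
Joint ranges: [-2.73, 2.73], [-0.86, 2.22], [0.23, 2.46], [-1.11, 4.25], [0.08, 2.63], [-2.82, 2.82]. Speed limits (rad/s): [2.79, 2.79, 3.14, 3.14, 3.14, 3.14].

## Interface

Orientations are given as a unit quaternion [x, y, z, w].
In Python, from workcell import read_state, snapshot, close_job gives the robot as it stands.
- The arm moves only by the tool move_arm, never from a script. Its argument "series" is one flat list of numbers, 7 for each row, row after row: the shift along the tool's x, y, z normalised to -1 to 1, where 1 is 0.02 m, then the turn, a rotation vector about the tool's x, y, z normalised to -1 to 1, where 1 is 6 degrees, then the opening, from 0 (shut) to 1 (fully open). In form: [tx, ty, tz, rx, ry, rz, jaw, tx, ty, tz, rx, ry, rz, jaw, ...]. A call has 1 to 5 rows; each row shifts and turns the commanded pose from where the row before left it, along the tool's axes as they then stand; what a row does not reach is not made up. A row lasts 1/12 s, in which the tool goes at most 41.7 mm and 7.16 degrees, less where a joint would pass 70% of its speed; a pose out of reach is approached as far as the arm can. A call with a number of a shift or a turn outside -1 to 1 is refused whole. A call with a gripper value outside its range is refused whole. The fingers move at their own pace and stop on an object; "force" is the grip in N (left out, the last holds). Time passes only in rows, so rows that do not move let the fingers close. It gives the time, the measured TCP pose, the force, the opening and the grip force at its end, in the units of the state.
- read_state(): the state, without advancing time (a new reading comes with each control period).
- snapshot(name): name is "side" or "top" or "wrist"; returns a dict with "image" (480x640x3 uint8, red, green, blue), "intrinsics" (3x3 intrinsics, pixels), "k1" (the pictures are not rectified: a ray, as slopes to the right and down, at radius r is drawn at 1 + k1 r^2 times it, then the intrinsics apply), "origin" and "rotation" of the camera in the world. Camera axes: x right, y down, z forward; pixel columns grow to the right and rows downward; lengths in m; the calibration is good to about 2 mm. A picture is of the moment at which its call begins. There is no depth.
- close_job(): hands the job in; it is judged then, once.
The state is a dict: "time": time; "qpos": joint angles; "qvel": joint speeds; "tau": joint torques, N m; "tcp_pos": TCP position; "tool_rot": TCP orientation; "contact_force": force on the tool from outside, world axes, zero at the start; "ft_torque": the same for the moment, N m; "grip_width": finger opening in m; "grip_force": force on a finger pad.
Only numpy, scipy, OpenCV 4.12 (cv2) and the standard library are available. Lean on these libraries where they do the work, as an engineer would, in place of code of your own. Each camera call takes 0.05 s, during which the arm holds its last target. There are 200 camera calls.

## Working session

There is one attempt and no reset: what is moved stays moved. The work goes in short steps, Python scripts to look and compute and a tool call to move; the robot and the scene stay as the last step left them, time stands still between calls to the robot, and variables do not carry over. Pictures are saved under pics/ and viewed, at most 10 in all, crops included, and the job is handed in when it is done.

Besides the shell and the picture viewer there is one more tool, called after "Emit:" as name(argument=value, ...) on one line, values as JSON. move_arm: Moves the arm, as the interface text tells. Its arguments: {"type":"object","properties":{"series":{"type":"array","items":{"type":"number"}},"force":{"type":"number"}},"required":["series"]}

```bash
mkdir -p pics
cat > h.py <<'E'
import numpy as np, cv2
from workcell import read_state, snapshot, close_job
def ray(s,px):
    K=np.array(s["intrinsics"]);d=np.array([s["k1"],0,0,0,0],float)
    u=cv2.undistortPoints(np.array(px,float).reshape(-1,1,2),K,d).reshape(-1,2)
    r=np.c_[u,np.ones(len(u))]@np.array(s["rotation"]).reshape(3,3).T
    return np.array(s["origin"]),r
def onz(s,px,z):
    o,r=ray(s,px); return o+r*((z-o[2])/r[:,2])[:,None]
def save(s,n): cv2.imwrite("pics/%s.png"%n,s["image"][:,:,::-1])
E
python3 - <<'E'
from h import *
import pickle
S={}
for n in("top","side"):
    s=snapshot(n);S[n]=s;save(s,n+"0");print(n,s["origin"],np.round(s["rotation"],3).tolist(),s["k1"],np.array(s["intrinsics"])[0,0])
pickle.dump(S,open("s0.pkl","wb"))
print(read_state())
E
```

```text
top [0.48483209 0.02614285 1.18859421] [0.715, -0.698, 0.024, -0.028] -0.1112025366872664 482.1836849231006
side [0.34442072 0.91048614 0.94793564] [-0.115, 0.913, -0.39, 0.041] -0.16899428383541062 559.6041134539859
{'time': 0.1, 'qpos': array([-1.34551581e+00,  2.07365628e-01,  1.54285030e+00,  5.92083752e-06,
        1.39350192e+00, -1.50523026e-01]), 'qvel': array([ 0.00057056, -0.00250811, -0.0049156 ,  0.00142542,  0.00152425,
        0.00090245]), 'tau': array([-1.22342499e-03, -3.84093153e+01, -2.92549413e+01, -2.02673791e-04,
        4.93983971e-03,  6.73518372e-06]), 'tcp_pos': array([ 0.21085697, -0.53418923,  0.23020577]), 'tool_rot': array([ 9.82397886e-01,  1.86797390e-01, -3.67979954e-05, -1.06196693e-03]), 'contact_force': array([ 0.23127966, -0.01532809, -0.55971158]), 'ft_torque': array([ 0.00145363, -0.0261882 ,  0.01062571]), 'grip_force': 0.0, 'grip_width': 0.08528065069578045}
```

View pics/top0.png

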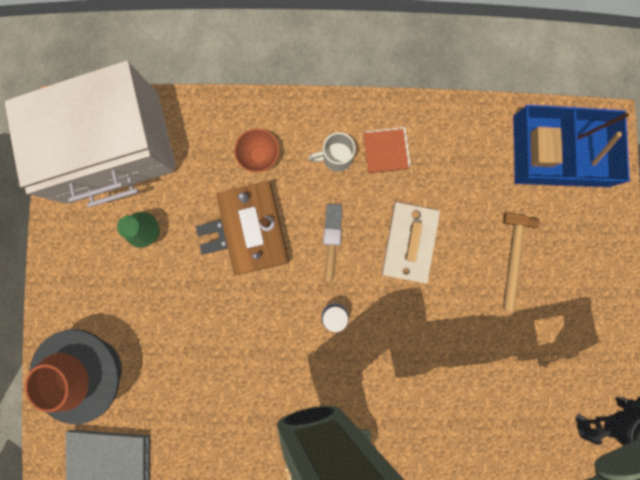

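View pics/side0.png

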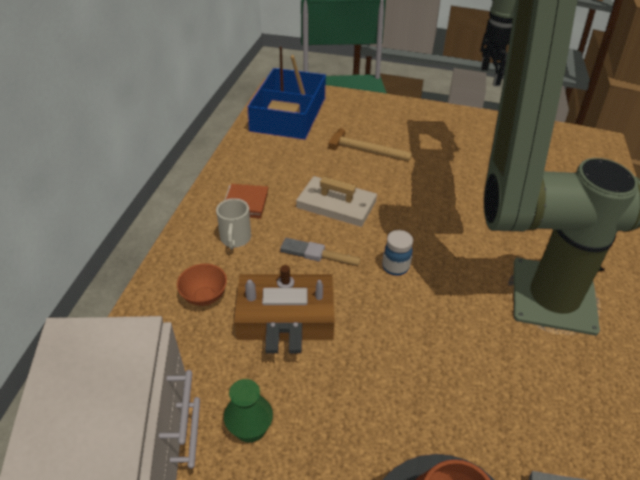

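The top view shows the bed centred near (252,227), with its fork on the left (+y) and the stop pin at about (267,224). The mould half is near (412,242), with its larger hole likely at (417,214). The side view agrees. I'll crop for detail.

```bash
sed -i 's/np.array(s\["rotation"\]).reshape(3,3).T/Rotation.from_quat(s["rotation"]).as_matrix().T/; 1a from scipy.spatial.transform import Rotation' h.py
python3 - <<'E'
from h import *
import pickle
S=pickle.load(open("s0.pkl","rb"));s=S["top"];im=s["image"]
a=cv2.resize(im[175:280,190:295],(400,400),interpolation=cv2.INTER_CUBIC)
b=cv2.resize(im[190:295,360:465],(400,400),interpolation=cv2.INTER_CUBIC)
cv2.imwrite("pics/crop.png",np.hstack([a,b])[:,:,::-1])
hsv=cv2.cvtColor(im,cv2.COLOR_RGB2HSV)
print(hsv[260,425],hsv[260,245],hsv[228,212],hsv[228,248], hsv[300,250])
# mould plate: low sat bright in window
m=np.zeros(im.shape[:2],np.uint8);m[195:290,378:445]=((hsv[...,1]<90)&(hsv[...,2]>120))[195:290,378:445]
c=max(cv2.findContours(m,0,1)[0],key=cv2.contourArea);r=cv2.minAreaRect(c);bx=cv2.boxPoints(r)
print("mould",r);P=onz(s,bx,0.025);print(P.round(4), P.mean(0))
# pad
m=np.zeros(im.shape[:2],np.uint8);m[195:260,230:268]=((hsv[...,1]<60)&(hsv[...,2]>170))[195:260,230:268]
c=max(cv2.findContours(m,0,1)[0],key=cv2.contourArea);r=cv2.minAreaRect(c);P=onz(s,cv2.boxPoints(r),0.068);print("pad",r,P.round(4),P.mean(0))
# points: guesses
E
```

```text
[ 21  45 222] [ 15 159 175] [15  6 89] [ 15  13 236] [ 15 135 193]
mould ((410.60845947265625, 242.11599731445312), (46.594913482666016, 75.29192352294922), 10.060689926147461)
[[ 0.4704 -0.1095  0.025 ]
 [ 0.6511 -0.1388  0.025 ]
 [ 0.6341 -0.2517  0.025 ]
 [ 0.4531 -0.221   0.025 ]] [ 0.55217757 -0.18024307  0.025     ]
pad ((253.7647247314453, 226.05885314941406), (38.80569839477539, 24.738632202148438), 75.96376037597656) [[0.6143 0.2358 0.068 ]
 [0.6297 0.1796 0.068 ]
 [0.5419 0.1546 0.068 ]
 [0.5264 0.2103 0.068 ]] [0.57807504 0.19507279 0.068     ]
```

View pics/crop.png

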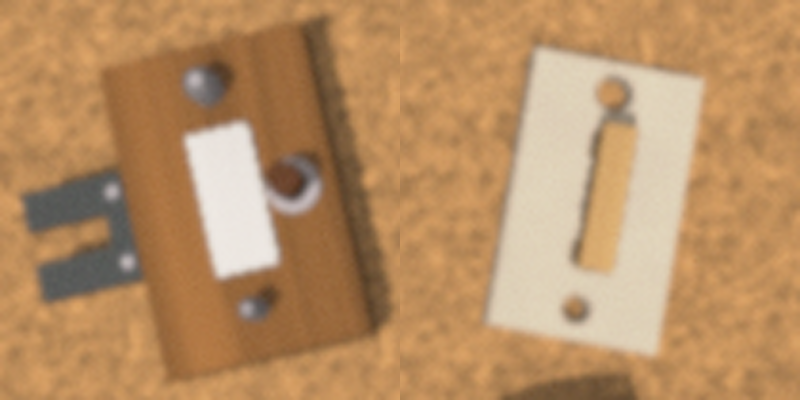

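The crop shows the thick pin at about (205,85) and the thin pin at (255,305). The stop pin's collar is at (294,186). The mould's large hole is at (613,95) and its small hole at (575,308), so the larger hole is at the far (+x) end.

Run:
```python
from h import *
import pickle
S=pickle.load(open("s0.pkl","rb"));s=S["top"];im=s["image"];hsv=cv2.cvtColor(im,cv2.COLOR_RGB2HSV)
k=105/400
P=lambda x,y,o:(x*k+o[0],y*k+o[1])
A=(190-.37,175-.37);B=(360-105-.37,190-.37)
H=onz(s,[P(613,95,B),P(575,308,B)],0.012);print("holes",H,H.mean(0),np.linalg.norm(H[0]-H[1]),np.degrees(np.arctan2(*(H[0]-H[1])[[1,0]])))
m=np.zeros(im.shape[:2],np.uint8);m[195:260,230:268]=((hsv[...,1]<60)&(hsv[...,2]>170))[195:260,230:268]
m=cv2.morphologyEx(m,cv2.MORPH_OPEN,np.ones((9,9),np.uint8))
c=max(cv2.findContours(m,0,1)[0],key=cv2.contourArea);r=cv2.minAreaRect(c);Q=onz(s,cv2.boxPoints(r),0.068);print("pad",r,Q.round(4),Q.mean(0))
print("padcorners crop",onz(s,[P(183,135,A),P(247,121,A),P(280,262,A),P(217,278,A)],.068))
print("bed corners",onz(s,[P(103,70,A),P(305,22,A),P(375,330,A),P(168,380,A)],.06))
print("collar",onz(s,[P(294,186,A)],.066),"tips",onz(s,[P(201,82,A),P(250,309,A)],.108))
print("fork slot",onz(s,[P(105,222,A),P(110,240,A),P(30,232,A),P(38,268,A)],.06))
print("handle",onz(s,[P(607,195,B)],.07))
```

```text
holes [[ 0.62061896 -0.19368622  0.012     ]
 [ 0.48281181 -0.17071459  0.012     ]] [ 0.55171538 -0.18220041  0.012     ] 0.13970865120424628 -9.463851155523749
pad ((250.88824462890625, 226.74703979492188), (38.72209167480469, 18.547555923461914), 77.47119140625) [[0.6152 0.2345 0.068 ]
 [0.6257 0.192  0.068 ]
 [0.5374 0.1692 0.068 ]
 [0.5269 0.2113 0.068 ]] [0.57629914 0.20176714 0.068     ]
padcorners crop [[0.61470428 0.23435476 0.068     ]
 [0.62427118 0.19499781 0.068     ]
 [0.53787984 0.17161822 0.068     ]
 [0.52710304 0.21003785 0.068     ]]
bed corners [[0.65535028 0.28785142 0.06      ]
 [0.68819397 0.16225088 0.06      ]
 [0.49792205 0.11278298 0.06      ]
 [0.46383708 0.23955752 0.06      ]]
collar [[0.58494309 0.16481351 0.066     ]] tips [[0.64208012 0.21739256 0.108     ]
 [0.50781493 0.18327221 0.108     ]]
fork slot [[0.56031634 0.28251171 0.06      ]
 [0.54922237 0.27892609 0.06      ]
 [0.55294442 0.32943618 0.06      ]
 [0.53071128 0.32343397 0.06      ]]
handle [[ 0.55230643 -0.17976078  0.07      ]]
```

Emit:
move_arm(series=[0,0,0,0,0,0.57,1,0,0,0,0,0,0.57,1,0.5,-0.5,0,0,0,0,1,0.9,-0.97,0,0,0,0,1,0.9,-0.97,0,0,0,0,1])

```text
time: 0.52
tcp_pos: [0.2434, -0.4746, 0.2306]
tool_rot: [0.992, 0.128, 0.0, -0.001]
contact_force: [0.2, 0.6, 0.3]
grip_width: 0.0855
grip_force: 0.0
```

Emit:
move_arm(series=[0.9,-0.97,0,0,0,0,1,0.9,-0.97,0,0,0,0,1,0.9,-0.97,0,0,0,0,1,0.9,-0.97,0,0,0,0,1,0.9,-0.97,0,0,0,0,1])

```text
time: 0.93
tcp_pos: [0.3061, -0.3568, 0.2309]
tool_rot: [0.992, 0.129, 0.0, -0.001]
contact_force: [0.5, 0.5, 0.1]
grip_width: 0.0854
grip_force: 0.0
```

Emit:
move_arm(series=[0.9,-0.97,0,0,0,0,1,0.9,-0.97,0,0,0,0,1,0.9,-0.97,0,0,0,0,1,0.9,-0.97,0,0,0,0,1,0.9,-0.97,0,0,0,0,1])

```text
time: 1.35
tcp_pos: [0.3681, -0.2403, 0.2309]
tool_rot: [0.992, 0.129, -0.0, -0.0]
contact_force: [-0.5, -0.1, 0.4]
grip_width: 0.0855
grip_force: 0.0
```

Emit:
move_arm(series=[0.9,-0.97,0,0,0,0,1,0.9,-0.97,0,0,0,0,1,0.9,-0.97,0,0,0,0,1,0.9,-0.97,0,0,0,0,1,0.9,-0.97,0,0,0,0,1])

```text
time: 1.77
tcp_pos: [0.4303, -0.1237, 0.2309]
tool_rot: [0.992, 0.129, -0.0, -0.0]
contact_force: [0.4, 0.2, 0.0]
grip_width: 0.0852
grip_force: 0.0
```

Emit:
move_arm(series=[0.9,-0.97,0,0,0,0,1,0.9,-0.97,0,0,0,0,1,0.9,-0.97,0,0,0,0,1,0.9,-0.97,0,0,0,0,1,0.9,-0.97,0,0,0,0,1])

```text
time: 2.18
tcp_pos: [0.4925, -0.0072, 0.2309]
tool_rot: [0.992, 0.129, -0.0, -0.0]
contact_force: [-0.2, -0.2, 0.1]
grip_width: 0.0851
grip_force: 0.0
```

Emit:
move_arm(series=[0.9,-0.97,0,0,0,0,1,0.9,-0.97,0,0,0,0,1,0.9,-0.97,0,0,0,0,1,0.9,-0.97,0,0,0,0,1,0.5,-0.5,0,0,0,0,1])

```text
time: 2.6
tcp_pos: [0.5499, 0.0993, 0.2309]
tool_rot: [0.992, 0.13, -0.0, -0.001]
contact_force: [0.5, -0.5, -0.1]
grip_width: 0.0855
grip_force: 0.0
```

```bash
cat >> h.py <<'E'
def go(x,y,z,phi=None):
    st=read_state();R=Rotation.from_quat(st["tool_rot"]);M=R.as_matrix()
    f=np.degrees(np.arctan2(M[1,0],M[0,0]))
    print("t",round(st["time"],2),"tcp",np.round(st["tcp_pos"],4),"phi",f.round(2),"tilt",M[:,2].round(4),"F",np.round(st["contact_force"],2),"grip",st["grip_width"],st["grip_force"])
    print("units xyz",(M.T@(np.array([x,y,z])-st["tcp_pos"])/.02).round(3),"rz units",None if phi is None else round((f-phi)/6,3))
E
python3 - <<'E'
from h import *
import pickle
go(.5857,.1648,.25,14.7)
s=snapshot("wrist");save(s,"w1");pickle.dump(s,open("w1.pkl","wb"));print(s["origin"],s["k1"],s["intrinsics"])
E
```

```text
t 2.6 tcp [0.5499 0.0993 0.2309] phi 14.92 tilt [-7.0e-04  1.2e-03 -1.0e+00] F [ 0.53 -0.52 -0.13] grip 0.08547996488412145 0.0
units xyz [ 2.575 -2.705 -0.953] rz units 0.036
[0.62830892 0.11917931 0.37324402] -0.05053038984761336 [[360.01818888   0.         326.2774932 ]
 [  0.         360.01818888 239.40580656]
 [  0.           0.           1.        ]]
```

View pics/w1.png

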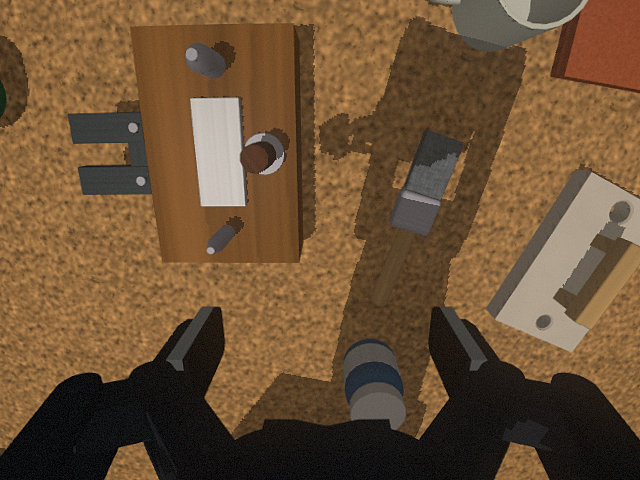

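The wrist view shows the bed with the thick pin's tip at about (193,54) and the thin pin's tip at (210,250). The collar is at (264,154). The fork's slot runs from its inner end at about (130,153) to the left. The brush is directly below.

Run:
```python
from h import *
import pickle
s=pickle.load(open("w1.pkl","rb"));im=s["image"];hsv=cv2.cvtColor(im,cv2.COLOR_RGB2HSV)
m=((hsv[...,1]<60)&(hsv[...,2]>150)).astype(np.uint8);w=np.zeros_like(m);w[80:225,180:300]=m[80:225,180:300]
p=cv2.morphologyEx(w,cv2.MORPH_OPEN,np.ones((25,25),np.uint8))
c=max(cv2.findContours(p,0,1)[0],key=cv2.contourArea)
q=cv2.approxPolyDP(c,8,True).reshape(-1,2);print(q)
Q=onz(s,q,.068);print("pad",Q.round(4),Q.mean(0))
# fork: dark grey low sat
f=((hsv[...,1]<80)&(hsv[...,2]<100)).astype(np.uint8);w=np.zeros_like(f);w[100:205,60:150]=f[100:205,60:150]
c=max(cv2.findContours(w,0,1)[0],key=cv2.contourArea);q=cv2.approxPolyDP(c,4,True).reshape(-1,2);print(np.c_[q,onz(s,q,.06).round(4)])
b=onz(s,[(131,27),(295,24),(300,262),(162,262)],.06);print("bed",b,b.mean(0))
print("collar",onz(s,[(264,154)],.066),"tips",onz(s,[(191,56),(210,251)],.11))
```

```text
[[192  98]
 [201 205]
 [243 205]
 [237  98]]
pad [[0.6191 0.2285 0.068 ]
 [0.534  0.2073 0.068 ]
 [0.5434 0.1717 0.068 ]
 [0.6281 0.1933 0.068 ]] [0.58112685 0.20019884 0.068     ]
[[1.390e+02 1.120e+02 5.970e-01 2.734e-01 6.000e-02]
 [6.800e+01 1.140e+02 5.807e-01 3.337e-01 6.000e-02]
 [7.400e+01 1.430e+02 5.576e-01 3.269e-01 6.000e-02]
 [1.190e+02 1.410e+02 5.690e-01 2.878e-01 6.000e-02]
 [1.290e+02 1.460e+02 5.670e-01 2.787e-01 6.000e-02]
 [1.300e+02 1.660e+02 5.501e-01 2.761e-01 6.000e-02]
 [7.800e+01 1.670e+02 5.375e-01 3.221e-01 6.000e-02]
 [8.300e+01 1.940e+02 5.141e-01 3.161e-01 6.000e-02]
 [1.490e+02 1.930e+02 5.304e-01 2.568e-01 6.000e-02]]
bed [[0.66004043 0.2878588  0.06      ]
 [0.69325046 0.16207205 0.06      ]
 [0.50129924 0.11110749 0.06      ]
 [0.46728896 0.23741481 0.06      ]] [0.58046977 0.19961329 0.06      ]
collar [[0.59023602 0.16333177 0.066     ]] tips [[0.64677021 0.21848598 0.11      ]
 [0.51226147 0.18266373 0.11      ]]
```

Emit:
move_arm(series=[0.67,-0.66,0.9,0,0,0,1,0.67,-0.66,0.9,0,0,0,1,0.67,-0.66,0.9,0,0,0,1,0.66,-0.65,0.85,0,0,0.04,1,0,0,0,0,0,0,1])

```text
time: 3.07
tcp_pos: [0.5859, 0.1621, 0.1556]
tool_rot: [0.992, 0.127, -0.004, -0.0]
contact_force: [-2.1, 0.9, -1.3]
grip_width: 0.0853
grip_force: 0.0
```

Run:
```python
from h import *
import pickle
go(.588,.164,.074,14.7)
s=snapshot("wrist");save(s,"w2");pickle.dump(s,open("w2.pkl","wb"));print(s["origin"])
```

```text
t 3.07 tcp [0.5859 0.1621 0.1556] phi 14.6 tilt [-7.7e-03 -1.0e-04 -1.0e+00] F [-2.12  0.88 -1.26] grip 0.08529459519120755 0.0
units xyz [ 0.157 -0.058  4.08 ] rz units -0.016
[0.66540755 0.18174679 0.29737921]
```

View pics/w2.png

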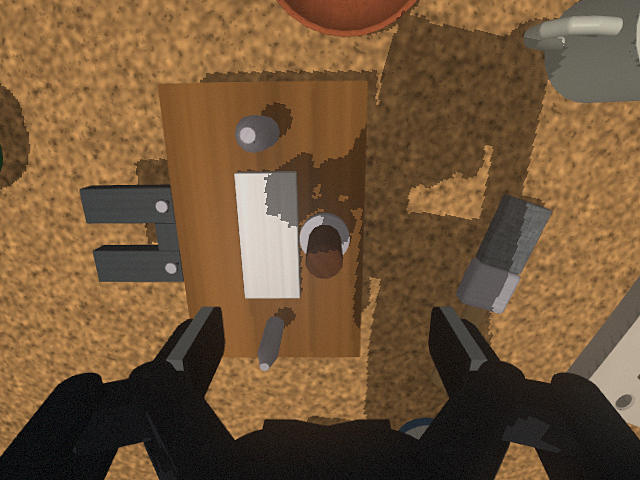

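The pin stands centred between the fingers: grip top at about (324,262), collar at (324,236). The thick pin's tip is at (248,135), the thin pin's at (264,366), and the slot's inner end at about (158,227).

Run:
```python
from h import *
import pickle
s=pickle.load(open("w2.pkl","rb"))
a=onz(s,[(234,173),(296,172),(300,298),(245,299)],.068);print("pad",a.mean(0))
a=onz(s,[(160,84),(368,81),(360,357),(194,356)],.06);print("bed",a.mean(0), a)
print("collar",onz(s,[(324,236)],.066),"grip top",onz(s,[(324,264)],.108),"tips",onz(s,[(247,135),(264,367)],.11))
a=onz(s,[(88,222),(156,219),(96,249),(158,246)],.06);print("slot",a)
# TCP projected
st=read_state();print(st["tcp_pos"])
o=np.array(s["origin"]);M=Rotation.from_quat(s["rotation"]).as_matrix()
c=M.T@(st["tcp_pos"]-o);K=np.array(s["intrinsics"]);print("tcp px",K@(c/c[2]))
```

```text
pad [0.5812701  0.20015277 0.068     ]
bed [0.58058614 0.2002434  0.06      ] [[0.66046518 0.2872912  0.06      ]
 [0.69362448 0.16314067 0.06      ]
 [0.50066901 0.11177099 0.06      ]
 [0.46758588 0.23877074 0.06      ]]
collar [[0.59220269 0.16462953 0.066     ]] grip top [[0.5893044 0.1635482 0.108    ]] tips [[0.64809432 0.21880848 0.11      ]
 [0.51273537 0.18270629 0.11      ]]
slot [[0.5584758  0.32693037 0.06      ]
 [0.57291524 0.27961431 0.06      ]
 [0.53941905 0.32019556 0.06      ]
 [0.55336771 0.27610989 0.06      ]]
[0.58613388 0.16088179 0.1573566 ]
tcp px [327.19510694 314.68164826   1.        ]
```

Emit:
move_arm(series=[0.1,0,0.85,0,0,0,1,0.05,0,0.85,0,0,0,1,0,0,0.85,0,0,0,1,0,0,0.85,0,0,0,1,0,0,0.75,0,0,0,1])

```text
time: 3.53
tcp_pos: [0.5911, 0.16, 0.0777]
tool_rot: [0.992, 0.126, 0.0, 0.0]
contact_force: [1.0, -0.3, -0.3]
grip_width: 0.0847
grip_force: 0.0
```

Emit:
move_arm(series=[0,0,0,0,0,0,1,0,0,0,0,0,0,1])

```text
time: 3.7
tcp_pos: [0.5906, 0.1603, 0.0775]
tool_rot: [0.992, 0.126, -0.001, 0.0]
contact_force: [1.2, -1.0, -0.0]
grip_width: 0.0853
grip_force: 0.0
```

```bash
python3 -c "
from h import *
go(.590,.1635,.074,14.7)"
```

```text
t 3.7 tcp [0.5906 0.1603 0.0775] phi 14.43 tilt [-1.4e-03 -6.0e-04 -1.0e+00] F [ 1.23 -1.   -0.02] grip 0.08534192247905135 0.0
units xyz [ 0.013 -0.162  0.176] rz units -0.046
```

Emit:
move_arm(series=[0,-0.16,0.12,0,0,-0.05,1,0,0,0,0,0,0,0.1,0,0,0,0,0,0,0.1,0,0,0,0,0,0,0.1,0,0,0,0,0,0,0.1], force=50)

```text
time: 4.12
tcp_pos: [0.591, 0.1645, 0.0757]
tool_rot: [0.992, 0.128, 0.001, 0.0]
contact_force: [0.2, 0.2, -1.1]
grip_width: 0.0386
grip_force: 0.0
```

Emit:
move_arm(series=[0,0,0,0,0,0,0.1,0,0,0,0,0,0,0.1,0,0,0,0,0,0,0.1,0,0,0,0,0,0,0.1])

```text
time: 4.45
tcp_pos: [0.5907, 0.1647, 0.0753]
tool_rot: [0.992, 0.128, 0.0, -0.0]
contact_force: [-0.4, 1.1, 2.7]
grip_width: 0.0203
grip_force: 48.9
```

```bash
python3 -c "
from h import *
go(.590,.1635,.18,14.7)"
```

```text
t 4.45 tcp [0.5907 0.1647 0.0753] phi 14.76 tilt [ 5.e-04  4.e-04 -1.e+00] F [-0.44  1.14  2.68] grip 0.020343639401706172 48.945141434669495
units xyz [-0.046  0.046 -5.233] rz units 0.009
```

Emit:
move_arm(series=[0,0,-0.3,0,0,0,0.1,0,0,-0.7,0,0,0,0.1,0,0,-0.8,0,0,0,0.1,0,0,-0.8,0,0,0,0.1,0,0,-0.8,0,0,0,0.1])

```text
time: 4.87
tcp_pos: [0.5899, 0.1641, 0.1429]
tool_rot: [0.992, 0.128, -0.001, 0.0]
contact_force: [-0.0, -0.4, -1.9]
grip_width: 0.0209
grip_force: 49.3
```

Emit:
move_arm(series=[0,0,-0.8,0,0,0,0.1,0,0,-0.8,0,0,0,0.1,0,0,-0.75,0,0,0,0.1,0,-0.4,0,0,0,0,0.1,0,-0.8,0,0,0,0,0.1])

```text
time: 5.28
tcp_pos: [0.5853, 0.1867, 0.1907]
tool_rot: [0.992, 0.127, 0.001, 0.0]
contact_force: [-0.2, 0.8, -1.4]
grip_width: 0.0204
grip_force: 49.4
```

Emit:
move_arm(series=[0,-0.8,0,0,0,0,0.1,0,-0.8,0,0,0,0,0.1,0,-0.8,0,0,0,0,0.1,0,-0.8,0,0,0,0,0.1,0,-0.8,0,0,0,0,0.1])

```text
time: 5.7
tcp_pos: [0.5626, 0.2659, 0.1881]
tool_rot: [0.992, 0.128, -0.001, 0.0]
contact_force: [0.2, -0.1, -0.7]
grip_width: 0.0204
grip_force: 49.4
```

Emit:
move_arm(series=[0,-0.8,0,0,0,0,0.1,0,-0.6,0,0,0,0,0.1,0,-0.3,0,0,0,0,0.1,0,0,0,0,0,0,0.1,0,0,0,0,0,0,0.1])

```text
time: 6.12
tcp_pos: [0.5551, 0.2977, 0.1893]
tool_rot: [0.992, 0.129, -0.0, 0.0]
contact_force: [-0.7, -0.4, -1.9]
grip_width: 0.0206
grip_force: 49.4
```

Run:
```python
from h import *
import pickle
go(.5553,.298,.18,14.7)
s=snapshot("wrist");save(s,"w3");pickle.dump(s,open("w3.pkl","wb"))
```

```text
t 6.12 tcp [0.5551 0.2977 0.1893] phi 14.79 tilt [-6.e-04 -9.e-04 -1.e+00] F [-0.67 -0.37 -1.87] grip 0.020555284493559575 49.36292052268982
units xyz [ 0.013 -0.011  0.467] rz units 0.014
```

View pics/w3.png

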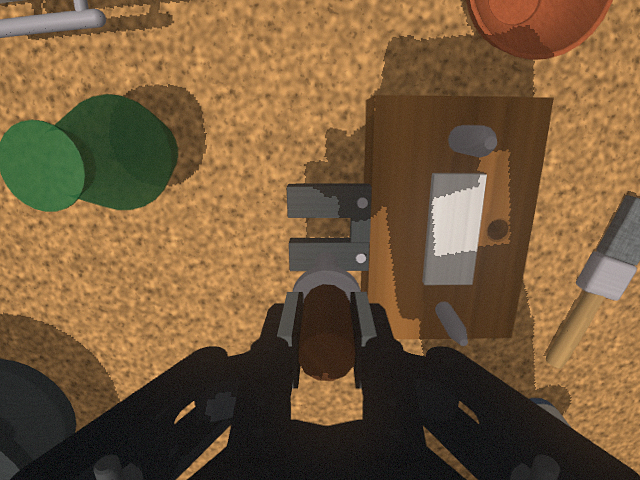

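The pin is held upright and the collar is visible, its upper arc at about (327,270). The slot lies between the tines at rows 217–239 and columns 290–351. The empty bore is at (497,229).

Run:
```python
from h import *
import pickle
s=pickle.load(open("w3.pkl","rb"));st=read_state();t=st["tcp_pos"]
zc=t[2]-.0153+.006
a=onz(s,[(327,270),(293,293),(361,293)],zc);print("collar far edge,left,right",a)
f=np.radians(14.8);ux=np.array([np.cos(f),np.sin(f)]);uy=np.array([-np.sin(f),np.cos(f)])
print("collar centre est", a[0,:2]-.017*ux, "tcp",t)
b=onz(s,[(497,229)],.06)[0,:2];print("bore",b,"->notch",b+.138*uy)
q=onz(s,[(292,217),(349,219),(292,239),(349,240)],.06);print("slot",q); 
for p in q:print("rel tcp x,y",(p[:2]-t[:2])@ux,(p[:2]-t[:2])@uy)
```

```text
collar far edge,left,right [[0.57151968 0.30084292 0.18021234]
 [0.55624129 0.31318648 0.18021234]
 [0.56432613 0.2825396  0.18021234]]
collar centre est [0.55508368 0.29650034] tcp [0.55534251 0.29731863 0.18951234]
bore [0.59065395 0.16554143] ->notch [0.55540244 0.29896305]
slot [[0.55846634 0.32522318 0.06      ]
 [0.5682445  0.28187499 0.06      ]
 [0.54091014 0.32113024 0.06      ]
 [0.55165867 0.2771429  0.06      ]]
rel tcp x,y 0.010148286091352043 0.026180800603476058
rel tcp x,y 0.00852893166240843 -0.018227035239606122
rel tcp x,y -0.007870979140086188 0.026708310396775823
rel tcp x,y -0.008715434934719022 -0.018565342526671687
```

Emit:
move_arm(series=[0.02,-0.03,0.4,0,0,0,0.1,0,0,0.7,0,0,0,0.1,0,0,0.7,0,0,0,0.1,0,0,0.7,0,0,0,0.1,0,0,0.4,0,0,0,0.1])

```text
time: 6.58
tcp_pos: [0.5547, 0.2972, 0.1294]
tool_rot: [0.992, 0.128, -0.002, 0.0]
contact_force: [-0.4, 0.3, -2.2]
grip_width: 0.0207
grip_force: 49.4
```

Emit:
move_arm(series=[0,0,0.5,0,0,0,0.1,0,0,0.5,0,0,0,0.1,0,0,0.5,0,0,0,0.1,0,0,0.5,0,0,0,0.1,0,0,0.4,0,0,0,0.1])

```text
time: 7.0
tcp_pos: [0.5554, 0.2984, 0.0827]
tool_rot: [0.992, 0.128, -0.0, 0.0]
contact_force: [0.6, -0.1, -2.3]
grip_width: 0.0205
grip_force: 49.4
```

Emit:
move_arm(series=[0,0,0.2,0,0,0,0.1,0,0,0.1,0,0,0,0.1,0,0,0,0,0,0,0.1])

```text
time: 7.25
tcp_pos: [0.5554, 0.2985, 0.0774]
tool_rot: [0.992, 0.128, -0.0, 0.0]
contact_force: [-1.0, 0.2, -2.1]
grip_width: 0.0207
grip_force: 49.4
```

Run:
```python
from h import *
import pickle
go(.5553,.298,.0753,14.7)
```

```text
t 7.25 tcp [0.5554 0.2985 0.0774] phi 14.76 tilt [-7.e-04 -3.e-04 -1.e+00] F [-1.03  0.18 -2.12] grip 0.020672114383147113 49.362874031066895
units xyz [-0.01   0.022  0.104] rz units 0.009
```

Emit:
move_arm(series=[0,0,0.05,0,0,0,0.1,0,0,0.05,0,0,0,0.1,0,0,0,0,0,0,0.1])

```text
time: 7.5
tcp_pos: [0.5559, 0.2987, 0.0763]
tool_rot: [0.992, 0.128, 0.0, -0.0]
contact_force: [-0.3, -0.1, -2.4]
grip_width: 0.0209
grip_force: 49.4
```

Emit:
move_arm(series=[0,0,0,0,0,0,0.25,0,0,0,0,0,0,0.4,0,0,0,0,0,0,0.7,0,0,0,0,0,0,0.7,0,0,0,0,0,0,0.7])

```text
time: 7.92
tcp_pos: [0.5559, 0.2987, 0.0763]
tool_rot: [0.992, 0.128, 0.0, -0.0]
contact_force: [0.0, 0.1, 0.8]
grip_width: 0.0597
grip_force: 0.0
```

Emit:
move_arm(series=[0,0,-0.4,0,0,0,0.7,0,0,-0.8,0,0,0,0.7,0,0,-0.9,0,0,0,0.7,0,0,-0.9,0,0,0,0.7,0,0,-0.9,0,0,0,0.7])

```text
time: 8.33
tcp_pos: [0.5557, 0.2986, 0.1554]
tool_rot: [0.992, 0.128, 0.0, -0.0]
contact_force: [0.7, -0.5, -0.6]
grip_width: 0.0595
grip_force: 0.0
```

Emit:
move_arm(series=[0,0,-0.9,0,0,0,0.7,0,0,-0.9,0,0,0,0.7,0,0,-0.9,0,0,0,0.7,0,0,0,0,0,0,1,0,0,0,0,0,0,1])

```text
time: 8.75
tcp_pos: [0.5566, 0.2989, 0.2098]
tool_rot: [0.992, 0.128, 0.002, -0.0]
contact_force: [0.2, 0.1, 0.3]
grip_width: 0.0813
grip_force: 0.0
```

Run:
```python
from h import *
import pickle
go(.552,-.181,.21,-9.4)
s=snapshot("wrist");save(s,"w4");pickle.dump(s,open("w4.pkl","wb"))
```

```text
t 8.75 tcp [0.5566 0.2989 0.2098] phi 14.75 tilt [ 0.0036  0.0013 -1.    ] F [0.24 0.09 0.3 ] grip 0.0812830238279518 0.0
units xyz [-6.331 23.145 -0.044] rz units 4.026
```

View pics/w4.png

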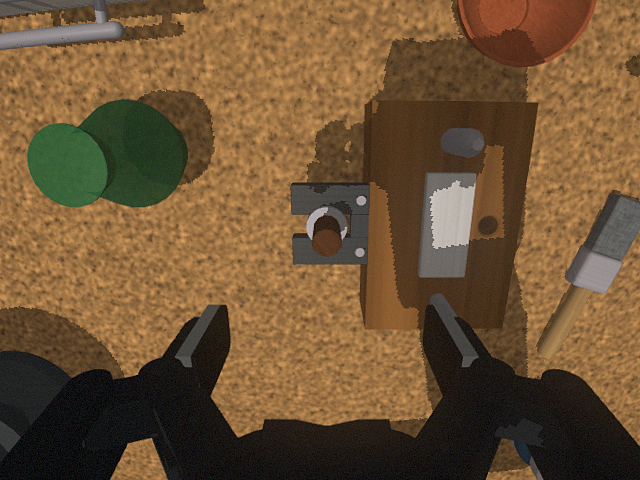

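The stop pin hangs upright in the slot, grip at about (326,240) with the collar across both tines. Now the mould half.

Emit:
move_arm(series=[-0.1,0.4,0,0,0,0,1,-0.26,0.96,0,0,0,0,1,-0.26,0.96,0,0,0,0,1,-0.26,0.96,0,0,0,0,1,-0.26,0.96,0,0,0,0,1])

```text
time: 9.22
tcp_pos: [0.5538, 0.2091, 0.2057]
tool_rot: [0.992, 0.128, -0.002, 0.0]
contact_force: [0.4, -0.5, -0.7]
grip_width: 0.0853
grip_force: 0.0
```

Emit:
move_arm(series=[-0.27,0.96,0,0,0,0,1,-0.27,0.96,0,0,0,0,1,-0.27,0.96,0,0,0,0,1,-0.27,0.96,0,0,0,0,1,-0.27,0.96,0,0,0,0,1])

```text
time: 9.63
tcp_pos: [0.552, 0.1094, 0.2058]
tool_rot: [0.992, 0.128, -0.002, -0.0]
contact_force: [1.1, -0.4, -0.6]
grip_width: 0.0856
grip_force: 0.0
```

Emit:
move_arm(series=[-0.27,0.96,0,0,0,0,1,-0.27,0.96,0,0,0,0,1,-0.27,0.96,0,0,0,0,1,-0.27,0.96,0,0,0,0,1,-0.27,0.96,0,0,0,0,1])

```text
time: 10.05
tcp_pos: [0.5502, 0.01, 0.2059]
tool_rot: [0.992, 0.128, -0.002, -0.0]
contact_force: [0.1, -0.2, 0.9]
grip_width: 0.0855
grip_force: 0.0
```

Emit:
move_arm(series=[-0.27,0.96,0,0,0,0,1,-0.27,0.96,0,0,0,0,1,-0.27,0.96,0,0,0,0,1,-0.27,0.96,0,0,0,0,1,-0.27,0.96,0,0,0,0,1])

```text
time: 10.47
tcp_pos: [0.5485, -0.0895, 0.2059]
tool_rot: [0.992, 0.128, -0.002, -0.001]
contact_force: [0.6, 0.9, 0.2]
grip_width: 0.0851
grip_force: 0.0
```

Emit:
move_arm(series=[-0.27,0.96,0,0,0,0,1,-0.27,0.96,0,0,0,0,1,-0.27,0.96,0,0,0,0,1,-0.2,0.65,0,0,0,0,1,0,0,0,0,0,0.7,1])

```text
time: 10.88
tcp_pos: [0.5474, -0.1646, 0.2063]
tool_rot: [0.996, 0.09, -0.001, -0.0]
contact_force: [0.2, -0.3, -0.6]
grip_width: 0.0855
grip_force: 0.0
```

Emit:
move_arm(series=[0,0,0,0,0,0.9,1,0,0,0,0,0,0.9,1,0,0,0,0,0,0.9,1,0,0,0,0,0,0.63,1,0,0,0,0,0,0,1])

```text
time: 11.3
tcp_pos: [0.5476, -0.1617, 0.2065]
tool_rot: [0.997, -0.083, -0.001, -0.0]
contact_force: [-0.7, -0.1, -0.1]
grip_width: 0.0855
grip_force: 0.0
```

Run:
```python
from h import *
import pickle
go(.552,-.181,.052,-9.4)
s=snapshot("wrist");save(s,"w5");pickle.dump(s,open("w5.pkl","wb"))
```

```text
t 11.3 tcp [ 0.5476 -0.1617  0.2065] phi -9.49 tilt [-0.0024  0.0012 -1.    ] F [-0.73 -0.08 -0.06] grip 0.08552029528244516 0.0
units xyz [0.396 0.924 7.725] rz units -0.015
```

View pics/w5.png

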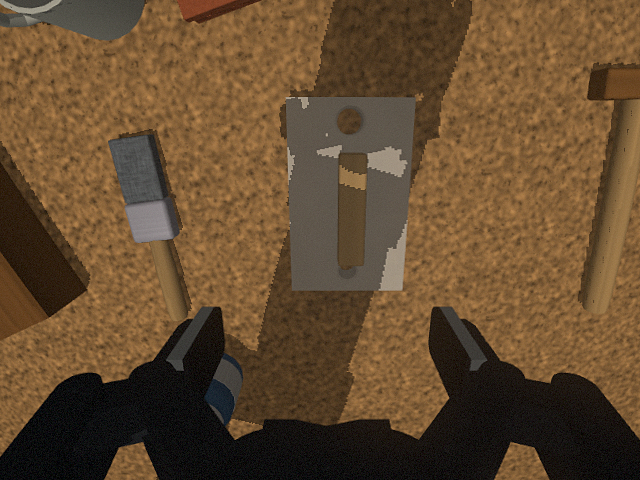

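The mould half is aligned with the tool. The handle bar is centred near (352,210), the large hole is at (349,121), the small hole at (347,272), and the top corners are at (287,97) and (415,97).

Run:
```python
from h import *
import pickle
s=pickle.load(open("w5.pkl","rb"))
a=onz(s,[(287,97),(415,97),(403,290),(292,290)],.025);print(a,a.mean(0))
h=onz(s,[(349,121),(347,272)],.025);print("holes",h,h.mean(0),np.degrees(np.arctan2(*(h[0]-h[1])[[1,0]])))
b=onz(s,[(338,153),(367,153),(338,266),(363,266)],.07);print("bar",b,b.mean(0))
m=b.mean(0);go(m[0],m[1],.045,-9.5)
```

```text
[[ 0.65292689 -0.14581979  0.025     ]
 [ 0.6354065  -0.25258715  0.025     ]
 [ 0.45773731 -0.22434587  0.025     ]
 [ 0.47599725 -0.11535868  0.025     ]] [ 0.55551699 -0.18452787  0.025     ]
holes [[ 0.6250168  -0.19455087  0.025     ]
 [ 0.486262   -0.17213897  0.025     ]] [ 0.5556394  -0.18334492  0.025     ] -9.175261781716243
bar [[ 0.60378906 -0.18025559  0.07      ]
 [ 0.60021072 -0.20194436  0.07      ]
 [ 0.51257994 -0.16597022  0.07      ]
 [ 0.50913246 -0.1865917   0.07      ]] [ 0.55642805 -0.18369047  0.07      ]
t 11.35 tcp [ 0.5477 -0.1617  0.2067] phi -9.35 tilt [-0.0021  0.001  -1.    ] F [-0.25  0.18 -0.1 ] grip 0.08556116621301993 0.0
units xyz [0.625 1.022 8.082] rz units 0.025
```

Emit:
move_arm(series=[0.2,0.34,0.4,0,0,0,1,0.2,0.34,0.8,0,0,0,1,0.2,0.34,0.8,0,0,0,1,0,0,0.8,0,0,0,1,0,0,0.8,0,0,0,1])

```text
time: 11.77
tcp_pos: [0.5569, -0.1848, 0.1342]
tool_rot: [0.997, -0.082, -0.0, 0.0]
contact_force: [-0.3, 0.5, -0.1]
grip_width: 0.0856
grip_force: 0.0
```

Emit:
move_arm(series=[0,0,0.8,0,0,0,1,0,0,0.8,0,0,0,1,0,0,0.8,0,0,0,1,0,0,0.8,0,0,0,1,0,0,0.7,0,0,0,1])

```text
time: 12.18
tcp_pos: [0.5563, -0.1841, 0.0557]
tool_rot: [0.997, -0.082, -0.001, -0.0]
contact_force: [-0.2, 0.1, 0.0]
grip_width: 0.0857
grip_force: 0.0
```

Emit:
move_arm(series=[0,0,0.4,0,0,0,1,0,0,0.1,0,0,0,1,0,0,0,0,0,0,1])

```text
time: 12.43
tcp_pos: [0.5564, -0.1839, 0.0468]
tool_rot: [0.997, -0.082, -0.001, -0.0]
contact_force: [-0.2, 0.3, 0.1]
grip_width: 0.0852
grip_force: 0.0
```

Run:
```python
from h import *
go(.556,-.184,.043,-9.4)
```

```text
t 12.43 tcp [ 0.5564 -0.1839  0.0468] phi -9.41 tilt [-1.7e-03  8.0e-04 -1.0e+00] F [-0.16  0.32  0.08] grip 0.08523050932094399 0.0
units xyz [-0.02   0.01   0.191] rz units -0.001
```

Emit:
move_arm(series=[0,0,0.17,0,0,0,1,0,0,0,0,0,0,0.1,0,0,0,0,0,0,0.1,0,0,0,0,0,0,0.1,0,0,0,0,0,0,0.1], force=80)

```text
time: 12.85
tcp_pos: [0.5575, -0.1841, 0.0451]
tool_rot: [0.997, -0.082, 0.001, 0.0]
contact_force: [0.1, 0.6, 0.2]
grip_width: 0.0386
grip_force: 0.0
```

Emit:
move_arm(series=[0,0,0,0,0,0,0.1,0,0,0,0,0,0,0.1,0,0,0,0,0,0,0.1,0,0,0,0,0,0,0.1,0,0,0,0,0,0,0.1])

```text
time: 13.27
tcp_pos: [0.5576, -0.1839, 0.0452]
tool_rot: [0.997, -0.082, 0.001, -0.0]
contact_force: [-0.3, 2.5, 6.1]
grip_width: 0.0207
grip_force: 80.9
```

Emit:
move_arm(series=[0,0,-0.2,0,0,0,0.1,0,0,-0.4,0,0,0,0.1,0,0,-0.6,0,0,0,0.1,0,0,-0.7,0,0,0,0.1,0,0,-0.8,0,0,0,0.1])

```text
time: 13.68
tcp_pos: [0.5559, -0.1836, 0.0982]
tool_rot: [0.997, -0.082, -0.001, -0.0]
contact_force: [0.7, -0.5, -4.3]
grip_width: 0.0204
grip_force: 79.6
```

Emit:
move_arm(series=[0,0,-0.8,0,0,0,0.1,0,0,-0.8,0,0,0,0.1,0,0,-0.8,0,0,0,0.1,0,0,-0.8,0,0,0,0.1,0,0,-0.7,0,0,0,0.1])

```text
time: 14.1
tcp_pos: [0.5568, -0.1839, 0.1778]
tool_rot: [0.997, -0.082, 0.0, 0.0]
contact_force: [-0.3, 0.3, -4.8]
grip_width: 0.0206
grip_force: 79.7
```

Run:
```python
from h import *
go(.581,.2008,.2,14.75)
```

```text
t 14.1 tcp [ 0.5568 -0.1839  0.1778] phi -9.43 tilt [-0.e+00 -3.e-04 -1.e+00] F [-0.33  0.25 -4.75] grip 0.02057414234868779 79.71176505088806
units xyz [ -1.957 -19.175  -1.115] rz units -4.03
```

Emit:
move_arm(series=[-0.1,-0.3,-0.4,0,0,0,0.1,-0.1,-0.6,-0.5,0,0,0,0.1,-0.1,-0.9,-0.2,0,0,0,0.1,-0.1,-0.9,0,0,0,0,0.1,-0.1,-0.9,0,0,0,0,0.1])

```text
time: 14.52
tcp_pos: [0.5584, -0.1093, 0.1986]
tool_rot: [0.997, -0.082, -0.0, -0.0]
contact_force: [-0.2, -0.8, -4.7]
grip_width: 0.0203
grip_force: 79.8
```

Emit:
move_arm(series=[-0.1,-0.9,0,0,0,0,0.1,-0.1,-0.9,0,0,0,0,0.1,-0.1,-0.9,0,0,0,0,0.1,-0.1,-0.9,0,0,0,0,0.1,-0.1,-0.9,0,0,0,0,0.1])

```text
time: 14.93
tcp_pos: [0.5626, -0.0186, 0.1979]
tool_rot: [0.997, -0.082, -0.001, -0.0]
contact_force: [0.6, -0.6, -5.3]
grip_width: 0.0202
grip_force: 79.7
```

Emit:
move_arm(series=[-0.1,-0.9,0,0,0,0,0.1,-0.1,-0.9,0,0,0,0,0.1,-0.1,-0.9,0,0,0,0,0.1,-0.1,-0.9,0,0,0,0,0.1,-0.1,-0.9,0,0,0,0,0.1])

```text
time: 15.35
tcp_pos: [0.5673, 0.0717, 0.1979]
tool_rot: [0.997, -0.082, -0.001, -0.0]
contact_force: [0.0, -0.2, -4.1]
grip_width: 0.0203
grip_force: 79.7
```

Emit:
move_arm(series=[-0.1,-0.9,0,0,0,0,0.1,-0.1,-0.9,0,0,0,0,0.1,-0.1,-0.9,0,0,0,0,0.1,-0.1,-0.9,0,0,0,0,0.1,-0.1,-0.9,0,0,0,0,0.1])

```text
time: 15.77
tcp_pos: [0.572, 0.1619, 0.1978]
tool_rot: [0.997, -0.082, -0.001, 0.0]
contact_force: [0.5, -1.4, -5.5]
grip_width: 0.0208
grip_force: 79.7
```

Emit:
move_arm(series=[0,-0.9,0,0,0,0,0.1,0,-0.5,0,0,0,0,0.1,0,-0.2,0,0,0,0,0.1,0,0,0,0,0,-0.4,0.1,0,0,0,0,0,-0.8,0.1])

```text
time: 16.18
tcp_pos: [0.5782, 0.1917, 0.1981]
tool_rot: [1.0, -0.018, -0.001, 0.0]
contact_force: [-0.2, -0.3, -5.6]
grip_width: 0.0204
grip_force: 79.7
```

Emit:
move_arm(series=[0,0,0,0,0,-0.8,0.1,0,0,0,0,0,-0.8,0.1,0,0,0,0,0,-0.8,0.1,0,0,0,0,0,-0.4,0.1,0,0,0,0,0,0,0.1])

```text
time: 16.6
tcp_pos: [0.5783, 0.191, 0.1981]
tool_rot: [0.992, 0.127, -0.001, 0.0]
contact_force: [-0.8, 0.2, -5.0]
grip_width: 0.0205
grip_force: 79.7
```

Run:
```python
from h import *
import pickle
go(.581,.2008,.2,14.75)
s=snapshot("wrist");save(s,"w6");pickle.dump(s,open("w6.pkl","wb"))
```

```text
t 16.6 tcp [0.5783 0.191  0.1981] phi 14.58 tilt [-1.3e-03 -8.0e-04 -1.0e+00] F [-0.85  0.18 -5.02] grip 0.02054215835289171 79.70447659492493
units xyz [ 0.254 -0.443 -0.094] rz units -0.029
```

View pics/w6.png

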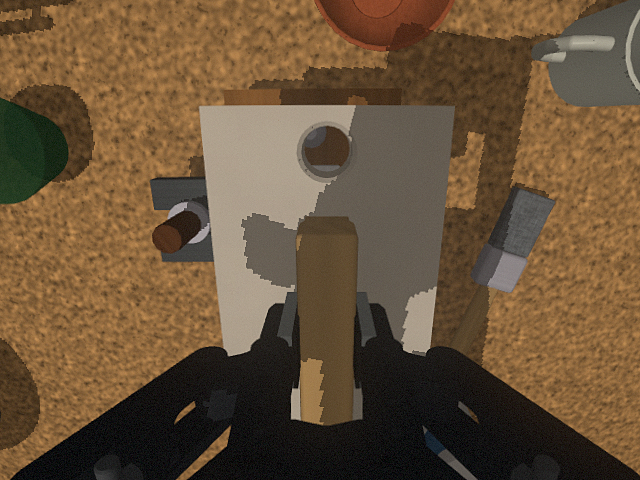

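Held level with the tool. The large hole is at about (326,149), and the thick pin's tip shows at its upper left (~(315,137)). The stop pin is still parked.

Run:
```python
from h import *
import pickle
s=pickle.load(open("w6.pkl","rb"));st=read_state();t=st["tcp_pos"];f=np.radians(14.6)
ux=np.array([np.cos(f),np.sin(f)]);uy=np.array([-np.sin(f),np.cos(f)])
zt=t[2]-.0452+.025
for n,p in [("hole",(326,149)),("cornL",(200,107)),("cornR",(455,106))]:
    w=onz(s,[p],zt)[0,:2]-t[:2];print(n,w@ux,w@uy)
im=s["image"];cv2.imwrite("pics/hole.png",cv2.resize(im[105:190,280:370],None,fx=6,fy=6,interpolation=cv2.INTER_CUBIC)[:,:,::-1])
go(.5807,.2010,.2,14.75)
print("tip",onz(s,[(315,137)],.11))
```

```text
hole 0.0694715305880009 -0.0007570159358229559
cornL 0.08736266185038015 0.053245190970778
cornR 0.08778074696990976 -0.056047739728483245
t 16.65 tcp [0.5784 0.191  0.1982] phi 14.48 tilt [-1.e-03 -6.e-04 -1.e+00] F [-0.09  0.34 -5.1 ] grip 0.020542245062513845 79.70396876335144
units xyz [ 0.235 -0.454 -0.09 ] rz units -0.045
tip [[0.64648732 0.21501038 0.11      ]]
```

View pics/hole.png

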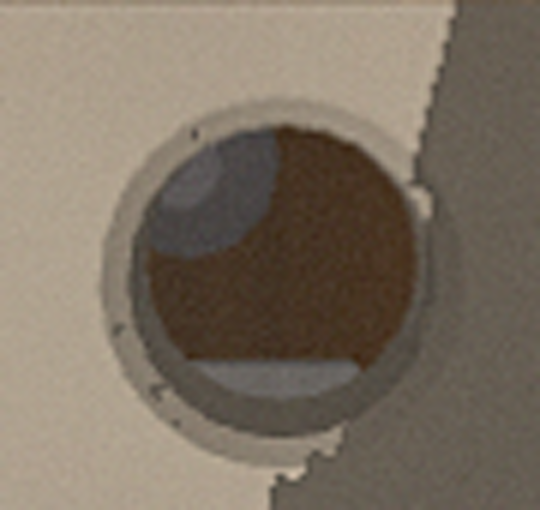

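The crop shows the thick pin's flat tip at about (312,135) in the full picture. The hole's lower rim is centred near (327,149) and its upper rim near (327,152).

Run:
```python
from h import *
import pickle
s=pickle.load(open("w6.pkl","rb"));st=read_state();t=st["tcp_pos"];f=np.radians(14.5)
ux=np.array([np.cos(f),np.sin(f)]);uy=np.array([-np.sin(f),np.cos(f)])
zt=t[2]-.0452+.025
for n,p,z in [("top rim",(327.1,151.6),zt),("bot rim",(327,149.2),zt-.025),("tip",(311.7,134.7),.11)]:
    w=onz(s,[p],z)[0,:2];d=w-t[:2];print(n,w,d@ux,d@uy)
```

```text
top rim [0.64486874 0.20704871] 0.06835237596127186 -0.0011222604991496439
bot rim [0.64414949 0.20684197] 0.06760427565470656 -0.0011423306674661097
tip [0.64731235 0.21731789] 0.07328934759472817 0.008207986425685581
```

Emit:
move_arm(series=[0.15,-0.24,0.2,0,0,-0.04,0.1,0.14,-0.235,0.4,0,0,0,0.1,0,0,0.5,0,0,0,0.1,0,0,0.4,0,0,0,0.1,0,0,0.2,0,0,0,0.1])

```text
time: 17.07
tcp_pos: [0.5804, 0.2021, 0.1615]
tool_rot: [0.992, 0.129, -0.002, 0.0]
contact_force: [-0.6, -1.3, -5.1]
grip_width: 0.0207
grip_force: 79.6
```

Emit:
move_arm(series=[0,0,0,0,0,0,0.1,0,0,0,0,0,0,0.1])

```text
time: 17.23
tcp_pos: [0.5816, 0.2021, 0.1636]
tool_rot: [0.992, 0.129, -0.001, 0.0]
contact_force: [0.9, 0.4, -4.2]
grip_width: 0.0204
grip_force: 79.6
```

Run:
```python
from h import *
import pickle
go(.5812,.2010,.155,14.75)
s=snapshot("wrist");pickle.dump(s,open("w7.pkl","wb"))
st=read_state();t=st["tcp_pos"];f=np.radians(14.75)
ux=np.array([np.cos(f),np.sin(f)]);uy=np.array([-np.sin(f),np.cos(f)])
zt=t[2]-.0452+.025
im=s["image"];hsv=cv2.cvtColor(im,cv2.COLOR_RGB2HSV)
g=cv2.GaussianBlur(cv2.cvtColor(im,cv2.COLOR_RGB2GRAY),(3,3),0)
c=cv2.HoughCircles(g[100:210,270:390],cv2.HOUGH_GRADIENT,1,5,param1=60,param2=12,minRadius=5,maxRadius=32)
for x,y,r in (c[0][:8] if c is not None else []):
    p=(x+270,y+100);a=onz(s,[p],zt)[0,:2]-t[:2];b=onz(s,[p],.11)[0,:2]-t[:2]
    print(p,r,"top",(a@ux).round(4),(a@uy).round(4),"tip",(b@ux).round(4),(b@uy).round(4))
w=hsv[115:190:5,290:366:5];print(np.array2string(g[115:190:5,290:366:5]),"\n",w[...,1])
```

```text
t 17.23 tcp [0.5816 0.2021 0.1636] phi 14.8 tilt [-1.6e-03 -4.0e-04 -1.0e+00] F [ 0.89  0.41 -4.24] grip 0.020378195417053938 79.63805079460144
units xyz [-0.033  0.047  0.429] rz units 0.009
(np.float32(323.5), np.float32(146.5)) 25.7 top 0.0701 0.0006 tip 0.0679 0.0008
(np.float32(326.5), np.float32(152.5)) 25.7 top 0.0675 -0.0008 tip 0.0648 -0.0008
(np.float32(330.5), np.float32(142.5)) 21.2 top 0.0718 -0.0025 tip 0.07 -0.0029
(np.float32(329.5), np.float32(148.5)) 29.2 top 0.0693 -0.0021 tip 0.0669 -0.0024
(np.float32(320.5), np.float32(152.5)) 24.6 top 0.0675 0.0019 tip 0.0648 0.0024
(np.float32(323.5), np.float32(141.5)) 21.2 top 0.0722 0.0006 tip 0.0705 0.0008
(np.float32(320.5), np.float32(159.5)) 21.3 top 0.0645 0.0019 tip 0.0611 0.0024
(np.float32(329.5), np.float32(157.5)) 19.1 top 0.0654 -0.0021 tip 0.0622 -0.0024
[[164 162 163 164 162 162 163 164 164 164 165 166 154  97  96  98]
 [165 163 163 163 163 164 163 158 162 166 164 166 164 100  98  97]
 [166 165 165 164 155 135 135 119 124 144 148 165 165  95  96  96]
 [167 165 166 146 134  61  76  83  77  71  80 147 164  98  98
[... 1051 characters left out ...]
  12   3  85  46  41  42  45]
 [ 48  50  47  40  47  26  12  12  13  12   7 131  45  51  57  49]
 [ 44  48  51 134   7  23  14   6   9  22  13 117  38  43  48  49]
 [ 46  42  50 103  89  19  23  15   8  12  19 136  36  49  42  45]
 [ 47  43  47  85 119  20  20  11  11  30  48 147  38  44  48  48]
 [ 44  45  47  57 116 128  10  10   7  68 129 124  45  40  50  51]
 [ 46  44  41  46  42 128 108 113 117 105 130  46  46  45  50  45]
 [ 48  48  50  51  47  49  88 128 138  47  48  60  43  43  40  37]
 [ 53  47  47  48  43  51  46  41  51  42  38  35  53  39  46  44]
 [ 46  47  47  43  45  47  47  45  50  46  51  38  42  51  49  50]
 [ 44  45  50  48  49  48  46  48  47  46  48  50  46  47  53  44]]
```

The numbers put the thick pin's tip within about 1 mm of the hole's centre, so I'm lowering the mould.

Emit:
move_arm(series=[0,0,0.2,0,0,0,0.1,0,0,0.2,0,0,0,0.1,0,0,0.2,0,0,0,0.1,0,0,0.2,0,0,0,0.1,0,0,0.2,0,0,0,0.1])

```text
time: 17.7
tcp_pos: [0.582, 0.2022, 0.144]
tool_rot: [0.992, 0.129, -0.0, 0.0]
contact_force: [0.6, 0.2, -5.9]
grip_width: 0.0207
grip_force: 79.8
```

Emit:
move_arm(series=[0,0,0.15,0,0,0,0.1,0,0,0.15,0,0,0,0.1,0,0,0,0,0,0,0.1])

```text
time: 17.95
tcp_pos: [0.5815, 0.2021, 0.1374]
tool_rot: [0.992, 0.129, -0.001, 0.0]
contact_force: [-0.6, -0.4, -4.8]
grip_width: 0.0209
grip_force: 79.7
```

```bash
python3 -c "
from h import *
go(.581,.2015,.113,14.75)"
```

```text
t 17.95 tcp [0.5815 0.2021 0.1374] phi 14.81 tilt [-1.7e-03 -4.0e-04 -1.0e+00] F [-0.6  -0.37 -4.85] grip 0.020867997991747 79.71238017082214
units xyz [-0.028  0.024  1.221] rz units 0.01
```

Emit:
move_arm(series=[0,0,0.2,0,0,0,0.1,0,0,0.2,0,0,0,0.1,0,0,0.2,0,0,0,0.1,0,0,0.2,0,0,0,0.1,0,0,0.2,0,0,0,0.1])

```text
time: 18.37
tcp_pos: [0.582, 0.2022, 0.118]
tool_rot: [0.992, 0.129, -0.0, -0.0]
contact_force: [-0.6, -0.0, -5.6]
grip_width: 0.0208
grip_force: 79.7
```

Emit:
move_arm(series=[0,0,0.15,0,0,0,0.1,0,0,0,0,0,0,0.1])

```text
time: 18.53
tcp_pos: [0.5813, 0.2021, 0.1143]
tool_rot: [0.992, 0.129, -0.001, 0.0]
contact_force: [-0.5, -0.2, -5.1]
grip_width: 0.0205
grip_force: 79.7
```

Emit:
move_arm(series=[0,0,0.1,0,0,0,0.1,0,0,0.1,0,0,0,0.1,0,0,0,0,0,0,0.1])

```text
time: 18.78
tcp_pos: [0.5824, 0.2023, 0.1116]
tool_rot: [0.992, 0.129, 0.0, 0.0]
contact_force: [0.1, -0.8, -5.1]
grip_width: 0.0204
grip_force: 79.7
```

Emit:
move_arm(series=[0,0,0.1,0,0,0,0.1,0,0,0,0,0,0,0.1,0,0,0,0,0,0,0.1])

```text
time: 19.03
tcp_pos: [0.5825, 0.2023, 0.1112]
tool_rot: [0.992, 0.129, 0.001, 0.0]
contact_force: [-4.9, -0.9, 5.4]
grip_width: 0.0205
grip_force: 81.0
```

Emit:
move_arm(series=[0,0,0.1,0,0,0,0.1,0,0,0,0,0,0,0.1,0,0,0,0,0,0,0.1])

```text
time: 19.28
tcp_pos: [0.5825, 0.2023, 0.1095]
tool_rot: [0.992, 0.129, 0.001, 0.0]
contact_force: [-4.7, -1.8, 6.9]
grip_width: 0.0207
grip_force: 81.5
```

Emit:
move_arm(series=[0,0,0.1,0,0,0,0.1,0,0,0,0,0,0,0.1,0,0,0,0,0,0,0.1])

```text
time: 19.53
tcp_pos: [0.5825, 0.2023, 0.1075]
tool_rot: [0.992, 0.129, 0.001, 0.0]
contact_force: [-4.6, -1.7, 7.2]
grip_width: 0.0208
grip_force: 81.5
```

Emit:
move_arm(series=[0,0,0.1,0,0,0,0.1,0,0,0,0,0,0,0.1,0,0,0,0,0,0,0.1])

```text
time: 19.78
tcp_pos: [0.5825, 0.2023, 0.1056]
tool_rot: [0.992, 0.129, 0.001, 0.0]
contact_force: [-4.7, -1.4, 8.1]
grip_width: 0.0205
grip_force: 81.5
```

Emit:
move_arm(series=[0,0,0.1,0,0,0,0.1,0,0,0,0,0,0,0.1,0,0,0,0,0,0,0.1])

```text
time: 20.03
tcp_pos: [0.5825, 0.2023, 0.1051]
tool_rot: [0.992, 0.129, 0.0, 0.0]
contact_force: [-8.2, -2.3, 14.6]
grip_width: 0.0205
grip_force: 82.5
```

Emit:
move_arm(series=[0,0,0.06,0,0,0,0.1,0,0,0,0,0,0,0.1,0,0,0,0,0,0,0.1])

```text
time: 20.28
tcp_pos: [0.5825, 0.2023, 0.1051]
tool_rot: [0.992, 0.129, 0.001, 0.0]
contact_force: [-12.2, -3.4, 20.6]
grip_width: 0.0209
grip_force: 83.3
```

Emit:
move_arm(series=[-0.1,0,0,0,0,0,0.1,0,0,0,0,0,0,0.1])

```text
time: 20.45
tcp_pos: [0.5825, 0.2023, 0.1052]
tool_rot: [0.992, 0.129, 0.003, -0.0]
contact_force: [-4.4, -1.7, 14.1]
grip_width: 0.0205
grip_force: 82.6
```

Emit:
move_arm(series=[0,0,0,0,0,0,0.3,0,0,0,0,0,0,0.6,0,0,0,0,0,0,0.8,0,0,0,0,0,0,0.8,0,0,0,0,0,0,0.8])

```text
time: 20.87
tcp_pos: [0.58, 0.2017, 0.0998]
tool_rot: [0.992, 0.129, -0.0, -0.0]
contact_force: [-0.2, -0.5, -0.2]
grip_width: 0.0684
grip_force: 0.0
```

Emit:
move_arm(series=[0,0,-0.3,0,0,0,0.8,0,0,-0.6,0,0,0,0.8,0,0,-0.8,0,0,0,0.8,0,0,-0.8,0,0,0,0.8,0,0,-0.8,0,0,0,0.8])

```text
time: 21.28
tcp_pos: [0.5805, 0.2018, 0.1681]
tool_rot: [0.992, 0.129, 0.001, -0.0]
contact_force: [1.0, 0.4, -0.4]
grip_width: 0.0677
grip_force: 0.0
```

Emit:
move_arm(series=[0,0,-0.8,0,0,0,0.8,0,0,-0.8,0,0,0,0.8,0,0,-0.8,0,0,0,0.8,0,0,0,0,0,0,0.8,0,0,0,0,0,0,0.8])

```text
time: 21.7
tcp_pos: [0.5813, 0.202, 0.2164]
tool_rot: [0.992, 0.129, 0.002, -0.0]
contact_force: [-0.7, -1.1, -0.0]
grip_width: 0.0685
grip_force: 0.0
```

Run:
```python
from h import *
import pickle
go(.5812,.2010,.155,14.75)
s=snapshot("wrist");pickle.dump(s,open("w8.pkl","wb"))
im=s["image"];hsv=cv2.cvtColor(im,cv2.COLOR_RGB2HSV)
# plate outline, assumed top at z=.085: check size 180x110 and centre
m=((hsv[...,1]<75)&(hsv[...,2]>75)).astype(np.uint8);m=cv2.morphologyEx(m,cv2.MORPH_OPEN,np.ones((7,7),np.uint8))
c=max(cv2.findContours(m,0,1)[0],key=cv2.contourArea);q=cv2.approxPolyDP(c,8,True).reshape(-1,2)
print(np.c_[q,onz(s,q,.085).round(4)])
```

```text
t 21.7 tcp [0.5813 0.202  0.2164] phi 14.81 tilt [ 4.1e-03  8.0e-04 -1.0e+00] F [-0.65 -1.13 -0.01] grip 0.06849999009381016 0.0
units xyz [-0.028  0.047  3.07 ] rz units 0.011
[[2.510e+02 1.120e+02 6.533e-01 2.765e-01 8.500e-02]
 [2.640e+02 3.280e+02 4.812e-01 2.308e-01 8.500e-02]
 [3.300e+02 3.290e+02 4.951e-01 1.749e-01 8.500e-02]
 [3.300e+02 3.110e+02 5.122e-01 1.795e-01 8.500e-02]
 [3.100e+02 3.030e+02 5.152e-01 1.979e-01 8.500e-02]
 [3.130e+02 1.760e+02 6.199e-01 2.217e-01 8.500e-02]
 [3.440e+02 1.830e+02 6.208e-01 1.976e-01 8.500e-02]
 [3.420e+02 3.060e+02 5.194e-01 1.708e-01 8.500e-02]
 [3.320e+02 3.290e+02 4.955e-01 1.732e-01 8.500e-02]
 [3.880e+02 3.280e+02 5.089e-01 1.261e-01 8.500e-02]
 [4.010e+02 1.120e+02 6.811e-01 1.716e-01 8.500e-02]]
```

```bash
python3 -c "
from h import *
print(close_job())"
```

```text
the job is handed in; nothing more can be done
None
```

The job is handed in at about 22 s of the 72 s allowed. The stop pin was let go hanging upright in the notch; the mould half, large hole over the thick pin, was pressed down until it stopped flush on the bed. A last wrist picture, measured but not viewed, fits the plate lying level and centred; I made no last check of the stop pin, and the hand-in returned no verdict.

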